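# Couple the draw hook and pull out the hot flask carriage

## Robot

A 7-joint arm with a two-finger parallel gripper is mounted at the origin on the work surface. World frame = base frame: x ahead of the robot, y to its left, z up, the work surface at z = 0. Lengths are in m, angles in rad, forces in N, time in s.
With the tool pointing down it reaches from about 0.425 to 0.95 m from the base axis. Payload 4.7 kg.
Tool frame: the origin (TCP) lies at the very end of the fingers, on their centre line; the grasp point (between the pads) lies 19 mm behind it (r.tcp_to_grasp is the distance from the TCP to the grasp point, in m); z points along the fingers, x is the direction in which the jaws open and shut, and the axes are right-handed (so a half turn about z gives the same grasp; the last joint's range is limited). The gripper opens to 87 mm and grips with 3 to 60 N. Pads are 19 mm wide; open, the fingers measure 117 mm over their backs; the gripper's body (75 mm by 190 mm) begins 51 mm behind the grasp point.
Start: joints at [-0.029, 0.469, -0.049, 1.532, 0.024, 1.141, -0.082], TCP at [0.675, 0, 0.223] pointing down, gripper open.
Joint ranges: [-2.59, 2.59], [-0.33, 1.99], [-1.39, 1.29], [0.1, 2.45], [-1.04, 4.18], [0.21, 1.99], [-2.66, 2.66]. Speed limits (rad/s): [2.57, 2.57, 3.14, 3.14, 3.14, 3.14, 3.14].

## Interface

Orientations are given as [roll, pitch, yaw] about the fixed x, y, z axes, in that order (R = Rz(yaw) Ry(pitch) Rx(roll)).
In Python, from bench import r, get_image gives the robot as it stands.
- The arm moves only by the tool play_rows, never from a script. Its argument "deltas" is a list of rows, each a list of 7 numbers: the finger opening in cm, from 0 to 8.7, then the shift along the tool's x, y, z in cm, then the turn, a rotation vector about the tool's x, y, z in degrees. In form: [[jaw, tx, ty, tz, wx, wy, wz], ...]. A call has 1 to 20 rows; each row shifts and turns the pose as measured when the row begins, along the tool's axes as they then stand; what a row does not reach is not made up. A row lasts 1/12 s, in which the tool goes at most 41.7 mm and 7.16 degrees, less where a joint would pass 70% of its speed; a pose out of reach is approached as far as the arm can. A call is refused whole if a number of a shift passes 4.17 or a number of a turn 7.16, either way. A call with a gripper value outside its range is refused whole. The fingers move at their own pace and stop on an object; "squeeze" is the grip in N (left out, the last holds). Time passes only in rows, so rows that do not move let the fingers close. It gives the time, the measured TCP pose, the force and the opening at its end, in the units of the state.
- r.sense(): the state, without advancing time (a new reading comes with each control period).
- get_image(name): name is "scene" or "side" or "wrist"; returns a dict with "pixels" (384x512x3 uint8, blue, green, red), "vfov" (degrees; the focal length in pixels is half the picture's height over the tangent of half this angle, whatever the lens; pixels are square), "cx", "cy" (the principal point, pixels), "origin" and "rotation" of the camera in the world; the wrist camera has in their place "tool_from_camera" (4x4, takes a point from camera to tool coordinates, whose origin is the TCP and whose axes are the tool frame's). Camera axes: x right, y up, looking along -z (the intrinsics and any distortion apply to the point x, -y, -z); pixel columns grow to the right and rows downward; lengths in m; the calibration is good to about 2 mm. A picture is of the moment at which its call begins: read the wrist's pose just before it. There is no depth.
- r.hand_in(): hands the job in, once; it reports no verdict.
The state is a dict: "clock": time; "joint_positions": joint angles; "qvel": joint speeds; "joint_torque": joint torques, N m; "position": TCP position; "tcp_rot": TCP orientation; "force": force on the tool from outside, world axes, zero at the start; "torque": the same for the moment, N m; "finger_gap": finger opening in m.
Only numpy, scipy, OpenCV 4.12 (cv2) and the standard library are available. Lean on these libraries where they do the work, as an engineer would, in place of code of your own. Each camera call takes 0.05 s, during which the arm holds its last target. There are 200 camera calls.

## Task

The denture flasks in the curing bay are hot. Slide the mouth of the draw hook onto the pin on the carriage's tongue and push, gently and without ramming, until the red spring latch has snapped shut behind the pin; only then use the hook to draw the carriage fully out to its stop, and leave it there with the hook still coupled and lying flat on the bench. Do not touch the hot bay or carriage with the robot, and leave the other things on the bench where they are.

Things in the scene. Friction and masses are not known exactly. Their poses are not given: they have to be found in the camera images.
- hook: Draw hook, loose, flat on the bench: steel, black stirrup handle at its tail, 185 mm long, 0.4 kg. Origin on the bench under the shank; +x points out of the mouth, y across, z up. Shank x -34 to +22 mm, 30 mm wide, z 9 to 21 mm, may be gripped across at x -5, near the centre of mass. Feet beside the jaw reach the bench at y 26 to 36 mm either side, x 28 to 62.
- handle (a point): Centre of the stirrup handle's opening, at hook x -64 mm, z 10 mm. The opening is 42 mm along the hook's x and 88 mm along y, down to the bench; rails all round 9 mm wide, 20 mm high. Fingers put down into it can push on its front rail (towards the mouth) or pull on its rear rail. Axes as hook.
- jaw (a point): Bottom of the hook's jaw slot, at hook x +30 mm, z 15 mm; the pin's centre lies 6 mm from it when hard in. Slot 17 mm wide, z 9 to 21 mm, straight walls as far as hook x 72 mm, then a funnel flaring to about 50 mm wide at the tips, hook x 90 mm. Jaw 71 mm wide outside. Axes as hook.
- latch (a joint): Red, greased, 7 mm thick spring latch pivoted at hook x 60, y +14 mm. 0 rad = shut across the slot; swings inward only (to 1.45 rad) and springs back. A pin pushed in swings it aside (about 3 to 7 N) and it snaps shut when the pin's centre is deeper than about hook x 40 mm (slot bottom stops it at 36). It cannot open outward: on pulling back the pin bears on it at about x 50.
- hitch_pin (a point): Axis of the upright brass hitch pin, at z 15 mm. Pin 12 mm diameter with a 22 mm head at z 26 to 31 mm: the hook passes under the head, flat on the bench, and cannot be dropped over it. It stands on the carriage's tongue (18 mm wide, top at z 6 mm, ending 9 mm past the pin's axis; the hook's feet straddle it), 75 mm before the carriage's front. Axes as bay.
- carriage (a joint): Hot flask carriage: steel tray with two brass flasks, 0.9 kg, sliding in the bay. Value in m: 0 = fully in, at its rear stop; 0.10 = fully out, at its front stop, moving along the bay's -x. Stays where left (about 2.5 N of friction). It starts a little way out, so pushing on the pin rolls it in to the rear stop, where the push is met firmly.
- bay: White curing bay, fixed: walls 85 mm high, 174 mm wide outside, 230 mm long, open at top and front; control box 130 mm high behind. Origin on the bench under the middle of the open front; +x points into the bay, -x is the way the carriage comes out. With carriage value c the pin is at x = -(0.075 + c), y = 0.
- cast: Bystander: cream plaster tooth model 55 x 65 x 33 mm, origin under its centre.
- handpiece: Bystander: black and steel handpiece 150 mm long, 22 mm thick, lying along its x, origin under its middle.
- waxknife: Bystander: flat-bladed wax spatula 180 mm long with wooden handle, lying along its x.
- toothbrush: Bystander: blue-handled brush 180 mm long, lying along its x.
- bowl: Bystander: green mixing bowl, 110 mm across, 60 mm high, origin under its centre.
- articulator: Bystander: black articulator with two casts, 90 x 80 mm, 105 mm high, origin under its centre.
- waxbox: Bystander: grey open box with red wax sheets, 100 x 140 x 35 mm, origin under its centre.

How it is judged:
On the way:
1. the hook is coupled: pin inside the jaw with the latch shut behind it, the carriage still in the bay (less than 60 mm out) (x of hitch_pin in the frame of hook between 0.028 and 0.056 m and y of hitch_pin in the frame of hook between -0.009 and 0.009 m and value of joint latch below 0.15 rad and value of joint carriage below 0.06 m), for 0.2 s.
At the end, for the whole second after the job is handed in: The carriage is out to within 10 mm of its front stop and still; the pin is inside the hook's jaw (28 to 56 mm along the hook's x, within 9 mm of its middle) with the latch shut (under 0.15 rad); the hook lies flat on the bench (within 0.12 rad, under 10 mm up), still and released (x of hitch_pin in the frame of hook between 0.028 and 0.056 m and y of hitch_pin in the frame of hook between -0.009 and 0.009 m and value of joint latch below 0.15 rad and value of joint carriage above 0.09 m and angle between hook's own z axis and vertical below 0.12 rad and height (world z) of hook below 0.01 m and linear speed of hook below 0.01 m/s and velocity of joint carriage below 0.01 m/s); the robot touches nothing.
It fails at once if the robot touches the hot bay or carriage (contact force between any of the fingers, the arm and bay above 0.5 N).
It fails at once if the hook is rammed against the carriage or bay (more than 50 N) (contact force between hook and bay above 50 N).
It fails at once if another thing on the bench is pushed away (more than 30 mm) (distance of any of cast, handpiece, waxknife, toothbrush, bowl, articulator, waxbox from where it was at the start of the episode above 0.03 m).
It also fails if it takes over 62 s, if anything falls off the work surface, if the arm or the gripper's body presses on something with over 40 N, if the wrist force passes 120 N, or if a joint passes its speed limit or range.

## Working session

There is one attempt and no reset: what is moved stays moved. The work goes in short steps, Python scripts to look and compute and a tool call to move; the robot and the scene stay as the last step left them, time stands still between calls to the robot, and variables do not carry over. Pictures are saved under pics/ and viewed, about 8 in all and at most 12, crops included, and the job is handed in when it is done.

Besides the shell and the picture viewer there is one more tool, called as name([rows], argument=value, ...), one row to a line, values as JSON. play_rows: Moves the arm, as the interface text tells. Its arguments: {"type":"object","properties":{"deltas":{"type":"array","items":{"type":"array","items":{"type":"number"}}},"squeeze":{"type":"number"}},"required":["deltas"]}

```bash
mkdir -p pics
cat > h.py <<'E'
import numpy as np, cv2
from bench import r, get_image
from scipy.spatial.transform import Rotation as R
def cam(name):
    s=r.sense(); d=get_image(name)
    if 'tool_from_camera' in d:
        T=np.eye(4);T[:3,:3]=R.from_euler('xyz',s['tcp_rot']).as_matrix() if np.size(s['tcp_rot'])==3 else np.array(s['tcp_rot']);T[:3,3]=s['position']
        C=T@np.array(d['tool_from_camera']); d['origin'],d['rotation']=C[:3,3],C[:3,:3]
    d['f']=d['pixels'].shape[0]/2/np.tan(np.radians(d['vfov'])/2)
    return d
def w(d,u,v,z=0.):
    q=np.array([(u-d['cx'])/d['f'],-(v-d['cy'])/d['f'],-1.]); q=np.array(d['rotation'])@q; o=np.array(d['origin'])
    return (o+q*(z-o[2])/q[2])[:3]
def p(d,P):
    q=np.array(d['rotation']).T@(np.array(P)-np.array(d['origin']))
    return d['cx']+d['f']*q[0]/-q[2], d['cy']-d['f']*q[1]/-q[2]
E
python3 - <<'E'
from h import *
import pickle
for n in ('scene','side','wrist'):
    d=cam(n); pickle.dump(d,open(n+'.pkl','wb')); cv2.imwrite(f'pics/{n}0.png',d['pixels'])
    print(n,[k for k in d],d['f'],d['origin'],d.get('distortion'))
print(r.sense())
a=[cv2.imread(f'pics/{n}0.png') for n in ('scene','side')]
E
```

```text
scene ['pixels', 'vfov', 'cx', 'cy', 'origin', 'rotation', 'f'] 408.74178002131555 [ 1.39482342 -0.02531906  0.98169941] None
side ['pixels', 'vfov', 'cx', 'cy', 'origin', 'rotation', 'f'] 438.7543782654934 [ 0.44524439 -0.95169735  0.87352035] None
wrist ['pixels', 'vfov', 'cx', 'cy', 'tool_from_camera', 'origin', 'rotation', 'f'] 272.81658451150327 [0.67403194 0.0698562  0.38370958] None
{'clock': 0.15, 'joint_positions': array([-0.0289008 ,  0.46930639, -0.04861636,  1.53336756,  0.02411279,
        1.14101913, -0.08232308]), 'qvel': array([-0.00079131, -0.00037207,  0.00020531, -0.003813  ,  0.00052959,
       -0.00099147, -0.00030781]), 'joint_torque': array([ 7.46239912e-04, -5.08426881e+01, -8.08802387e-02, -2.36421436e+01,
       -6.13636756e-02,  3.56170710e-02,  1.36465555e-04]), 'position': array([6.74559453e-01, 2.83973565e-05, 2.21728733e-01]), 'tcp_rot': array([3.14154440e+00, 1.51367203e-03, 2.65948873e-05]), 'force': array([ 0.74916634, -0.92698182, -0.61802012]), 'torque': array([ 0.00076259, -0.05891108, -0.03400502]), 'finger_gap': 0.08658324639326699}
```

View pics/scene0.png

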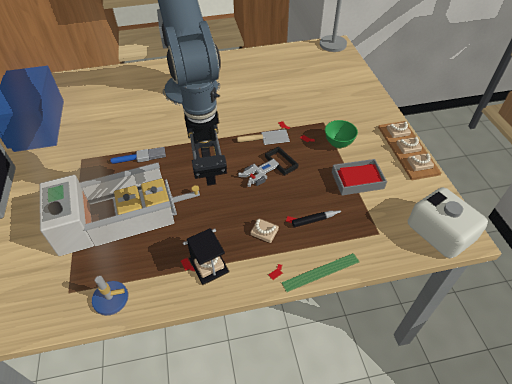

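View pics/side0.png

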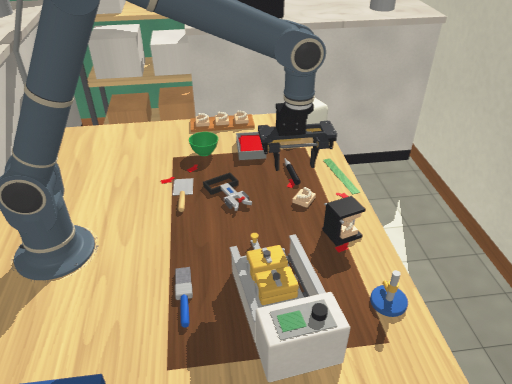

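View pics/wrist0.png

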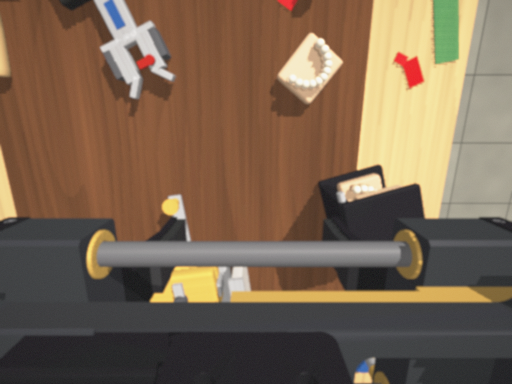

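Scene: hook from handle (282,160) to mouth (~243,177), pin at (195,188), bay at left. Wrist: pin head (171,207), hook jaw (130,65), red latch (146,62).

Run:
```python
from h import *
import pickle
S,D,W=[pickle.load(open(n+'.pkl','rb')) for n in('scene','side','wrist')]
print('pin',w(W,171,207,.031),w(S,195,188,.031),w(D,255,237,.031))
print('latch',w(W,146,62,.021),'handle', w(S,282,160,.02), w(D,221,183,.02))
print('wrist R',W['rotation'].round(2))
a=cv2.resize(S['pixels'][120:250,30:300],None,fx=2.9,fy=2.9,interpolation=cv2.INTER_CUBIC)
b=cv2.resize(W['pixels'][0:220,50:260],None,fx=2.6,fy=2.6,interpolation=cv2.INTER_CUBIC)
cv2.imwrite('pics/c1.png',a);cv2.imwrite('pics/c2.png',b)
```

```text
Traceback (most recent call last):
  File "h.py", line 13, in w
    return (o+q*(z-o[2])/q[2])[:3]
                         ~^^^
IndexError: invalid index to scalar variable.
```

```bash
sed -i "s/^    d\['f'\]/    if np.size(d['rotation'])==3: d['rotation']=R.from_euler('xyz',np.ravel(d['rotation'])).as_matrix()\n&/" h.py
python3 - <<'E'
from h import *
import pickle
S,D,W=[pickle.load(open(n+'.pkl','rb')) for n in('scene','side','wrist')]
for d in(S,D): d['rotation']=R.from_euler('xyz',np.ravel(d['rotation'])).as_matrix()
for n,d in zip(('scene','side','wrist'),(S,D,W)): pickle.dump(d,open(n+'.pkl','wb'))
print('pin',w(W,171,207,.031),w(S,195,188,.031),w(D,255,237,.031))
print('latch',w(W,146,62,.021),'handle', w(S,282,160,.02), w(D,221,183,.02))
print('wrist R',W['rotation'].round(2))
a=cv2.resize(S['pixels'][120:250,30:300],None,fx=2.9,fy=2.9,interpolation=cv2.INTER_CUBIC)
b=cv2.resize(W['pixels'][0:220,50:260],None,fx=2.6,fy=2.6,interpolation=cv2.INTER_CUBIC)
cv2.imwrite('pics/c1.png',a);cv2.imwrite('pics/c2.png',b)
E
```

```text
pin [ 0.56085398 -0.04452774  0.031     ] [ 0.56068166 -0.04316831  0.031     ] [ 0.56339787 -0.05273089  0.031     ]
latch [0.54153756 0.13814586 0.021     ] handle [0.49319784 0.25013561 0.02      ] [0.48844047 0.23474029 0.02      ]
wrist R [[ 1.   -0.    0.  ]
 [ 0.    0.97  0.26]
 [-0.   -0.26  0.97]]
```

View pics/c1.png

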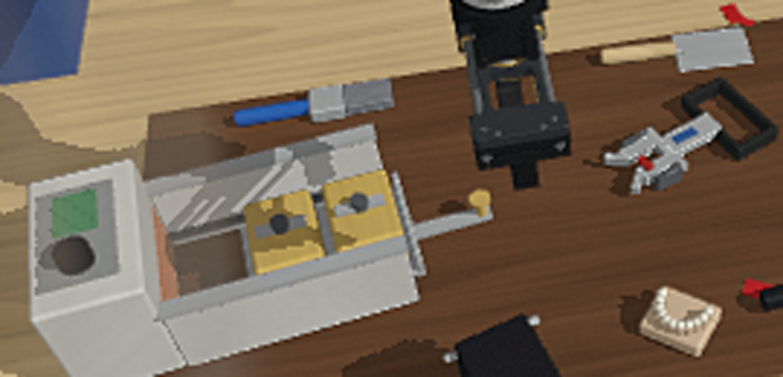

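View pics/c2.png

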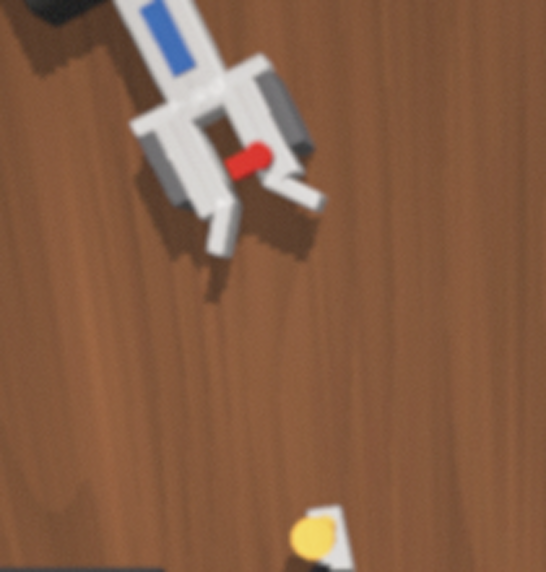

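Run:
```python
from h import *
import pickle
S,D,W=[pickle.load(open(n+'.pkl','rb')) for n in('scene','side','wrist')]
c1=lambda u,v,z:w(S,30+u/2.9,120+v/2.9,z)[:2].round(4)
c2=lambda u,v,z:w(W,50+u/2.6,v/2.6,z)[:2].round(4)
a,b=c2(133,125,.021),c2(262,57,.021); m=(a+b)/2
c,e=c2(208,250,.021),c2(326,198,.021); n=(c+e)/2
print('jawback',a,b,np.linalg.norm(a-b),'tips',c,e,np.linalg.norm(c-e)); d=n-m
print('len',np.linalg.norm(d),'yaw',np.degrees(np.arctan2(d[1],d[0])), 'perp yaw',np.degrees(np.arctan2(*(b-a)[::-1]))-90,np.degrees(np.arctan2(*(e-c)[::-1]))-90)
print('pivot',c2(259,156,.021),'pin',c2(313,537,.031))
print('blue',c2(160,3,.021),c2(182,72,.021))
print('bay far wall',c1(140,180,.085),c1(375,125,.085),'near',c1(165,320,.085),c1(413,260,.085))
print('tongue end', c1(490,215,.006), c2(325,507,.006),'tongue base',c1(415,233,.006))
for P in [(265,125),(375,128)]: pass
print(W['origin'])
```

```text
jawback [0.4889 0.1536] [0.5516 0.1816] 0.06866796924330877 tips [0.5174 0.0987] [0.5763 0.1221] 0.06337799302597083
len 0.06308248568342883 yaw -65.05992518044671 perp yaw -65.93584776464868 -68.33289036616793
pivot [0.5462 0.1404] pin [ 0.5601 -0.0439]
blue [0.5081 0.203 ] [0.5145 0.1755]
bay far wall [ 0.5094 -0.3771] [ 0.484  -0.1377] near [ 0.693  -0.3421] [ 0.673  -0.1125]
tongue end [ 0.5665 -0.0345] [ 0.56   -0.0345] tongue base [ 0.5737 -0.1153]
[0.67403194 0.0698562  0.38370958]
```

play_rows([
  [8.7,-2,2,0,0,0,0],
  [8.7,-2,2,0,0,0,0],
  [8.7,-2,2,0,0,0,0],
  [8.7,-2,2,0,0,0,0],
  [8.7,-2,2,0,0,0,0],
  [8.7,0,0,0,0,0,0],
  [8.7,0,0,0,0,0,0],
])

```text
clock: 0.73
position: [0.569, -0.1018, 0.2178]
tcp_rot: [-3.14, 0.007, 0.004]
force: [1.6, 0.9, -0.1]
finger_gap: 0.0867
```

Run:
```python
from h import *
import pickle
d=cam('wrist'); pickle.dump(d,open('w2.pkl','wb')); cv2.imwrite('pics/w2.png',cv2.resize(d['pixels'][:300],None,fx=1.56,fy=1.56,interpolation=cv2.INTER_CUBIC))
s=r.sense();print(s['position'],s['tcp_rot'],s['clock'])
```

```text
[ 0.56884897 -0.10249917  0.21773078] [-3.14053514  0.00771489  0.00326872] 0.7833
```

View pics/w2.png

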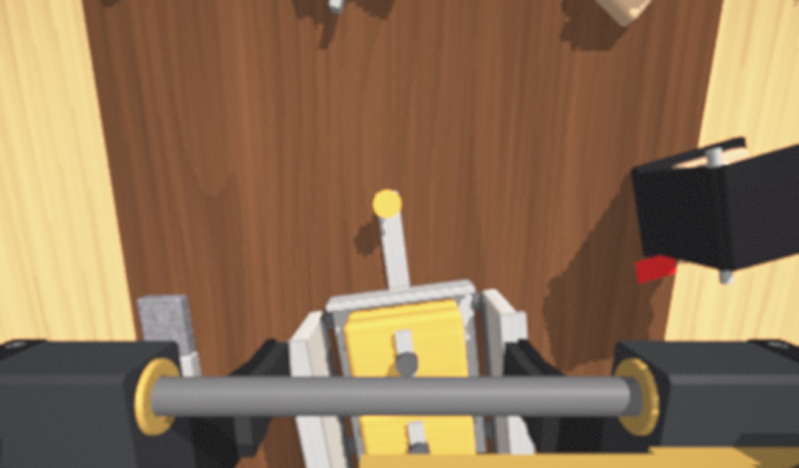

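Run:
```python
from h import *
import pickle
d=pickle.load(open('w2.pkl','rb')); q=lambda u,v,z:w(d,u/1.5625,v/1.56,z)[:2]
P=q(387,204,.031);print('pin',P)
a=lambda v:np.degrees(np.arctan2(v[1],v[0])).round(1)
for z in(.02,.04): print('lip perp',a(q(472,283,z)-q(330,299,z))-90, 'mid',(q(472,283,z)+q(330,299,z))/2)
for U in [((381,226),(390,291)),((402,222),(410,288))]: print('tongue edge',a(q(*U[1],.006)-q(*U[0],.006)),q(*U[1],.006))
B=q(400,289,.006);print('base-pin',a(B-P),np.linalg.norm(B-P))
print('walls', a(q(327,440,.085)-q(300,345,.085)), a(q(525,440,.085)-q(506,325,.085)))
```

```text
pin [ 0.55899597 -0.04473559]
lip perp -83.1 mid [ 0.57032821 -0.1190067 ]
lip perp -83.1 mid [ 0.57026396 -0.11418826]
tongue edge -82.3 [ 0.56083596 -0.12238857]
tongue edge -82.6 [ 0.57884922 -0.11950338]
base-pin -81.8 0.07651876873848922
walls -77.9 -77.3
```

play_rows([
  [8.7,-0.6,-2.95,0.5,0,0,0],
  [8.7,-0.6,-2.95,0.5,0,0,0],
  [8.7,-0.6,-2.95,0.5,0,0,0],
  [8.7,-0.6,-2.95,0.5,0,0,0],
  [8.7,-0.6,-2.95,0.5,0,0,0],
  [8.7,-0.6,-2.95,1,0,0,0],
  [8.7,-0.6,-2.95,1,0,0,0],
  [8.7,-0.6,-2.95,1,0,0,0],
  [8.7,-0.6,-2.95,1,0,0,0],
  [8.7,-0.6,-2.95,1,0,0,0],
  [8.7,0,0,1,0,0,-6],
  [8.7,0,0,1,0,0,-6],
  [8.7,0,0,1,0,0,-6],
  [8.7,0,0,1,0,0,-6],
  [8.7,0,0,0,0,0,0],
  [8.7,0,0,0,0,0,0],
])

```text
clock: 2.12
position: [0.5095, 0.2291, 0.0973]
tcp_rot: [-3.13, -0.004, 0.464]
force: [-0.2, -0.5, 0.2]
finger_gap: 0.0871
```

Run:
```python
from h import *
d=cam('wrist'); s=r.sense();print(s['position'],s['tcp_rot'],s['clock'])
im=d['pixels'].copy()
for hy,O in [(-66,(.510,.1885))]:
    c=R.from_euler('z',hy,degrees=True).as_matrix()
    for x,y,z in [(-5,15,21),(-5,-15,21),(-34,15,20),(-34,-15,20),(-34,53,20),(-34,-53,20),(-94,53,20),(-94,-53,20),(-43,44,20),(-85,-44,20)]:
        u=p(d,np.array([*O,0])+c@np.array([x,y,z])/1000); cv2.circle(im,tuple(int(round(t)) for t in u),2,(0,255,0),-1)
cv2.imwrite('pics/w3.png',cv2.resize(im,None,fx=1.5,fy=1.5))
```

```text
[0.50941644 0.22900982 0.09732053] [-3.12988936 -0.00351021  0.46390608] 2.1667
```

View pics/w3.png

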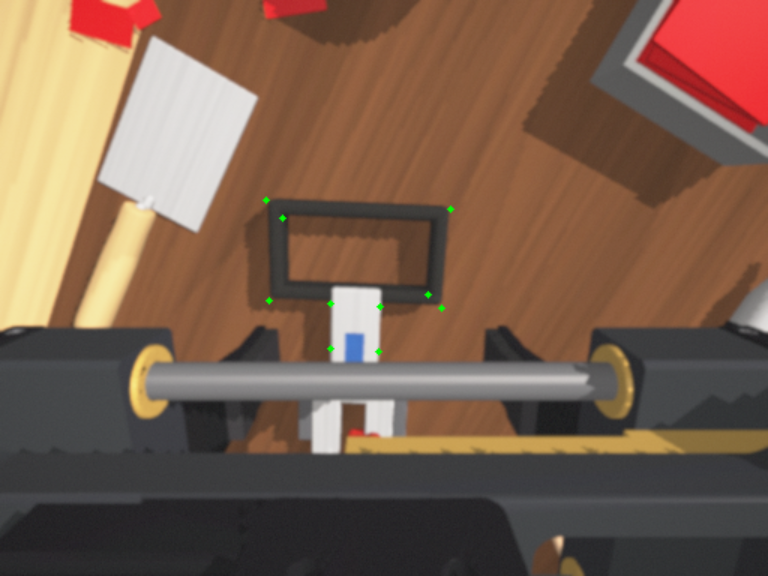

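play_rows([
  [8.7,-0.6,1.1,0.5,-0.6,0,2.5],
  [8.7,-0.6,1.1,0.5,0,0,0],
  [8.7,-0.5,1.0,0.5,0,0,0],
  [8.7,0,0,1,0,0,0],
  [8.7,0,0,1,0,0,0],
  [8.7,0,0,0,0,0,0],
  [8.7,0,0,0,0,0,0],
])

```text
clock: 2.75
position: [0.5101, 0.1921, 0.0619]
tcp_rot: [-3.14, -0.009, 0.413]
force: [-0.4, -0.3, 0.1]
finger_gap: 0.0871
```

play_rows([
  [8.7,0,0,1.5,0,0.5,0],
  [8.7,0,0,1.5,0,0,0],
  [8.7,0,0,1.2,0,0,0],
  [8.7,0,0,0.8,0,0,0],
  [8.7,0,0,0.3,0,0,0],
  [8.7,0,0,0,0,0,0],
])

```text
clock: 3.25
position: [0.5127, 0.196, 0.0078]
tcp_rot: [-3.138, -0.023, 0.415]
force: [0.3, 0.2, 0.1]
finger_gap: 0.087
```

play_rows([
  [8.7,-0.5,0.1,0.2,0,-1.3,0],
  [8.7,0,0,0,0,0,0],
  [5,0,0,0,0,0,0],
  [3,0,0,0,0,0,0],
  [2,0,0,0,0,0,0],
  [2,0,0,0,0,0,0],
  [2,0,0,0,0,0,0],
  [2,0,0,0,0,0,0],
  [2,0,0,0,0,0,0],
  [2,0,0,0,0,0,0],
], squeeze=25)

```text
clock: 4.08
position: [0.5103, 0.1941, 0.0085]
tcp_rot: [-3.138, -0.003, 0.415]
force: [-0.5, 0.1, -0.6]
finger_gap: 0.0417
```

play_rows([
  [2,0,0,0,0,0,0],
  [2,0,0,0,0,0,0],
  [2,0,0,0,0,0,0],
  [2,0,0,0,0,0,0],
], squeeze=25)

```text
clock: 4.42
position: [0.5096, 0.1936, 0.0085]
tcp_rot: [-3.138, -0.002, 0.416]
force: [-0.2, -0.0, 0.5]
finger_gap: 0.0298
```

play_rows([
  [2,0,0,-0.5,0,0,0],
  [2,0,0,-0.4,0,0,5.4],
  [2,0,0,0,0,0,5.4],
  [2,0,0,0,0,0,5.4],
  [2,0.3,2,0,0,0,0],
  [2,0.3,2,0,0,0,0],
  [2,0.3,2,0,0,0,0],
  [2,0.3,2,0,0,0,0],
  [2,0.3,2,0,0,0,0],
  [2,0,0.5,0,0,0,0],
  [2,0,0,0,0,0,0],
  [2,0,0,0,0,0,0],
])

```text
clock: 5.42
position: [0.5328, 0.0883, 0.0141]
tcp_rot: [-3.137, 0.009, 0.122]
force: [-0.2, -0.3, -4.5]
finger_gap: 0.0296
```

```bash
cat > t.py <<'E'
from h import *
s=r.sense(); m=R.from_euler('xyz',s['tcp_rot']).as_matrix(); t=s['position']
pin=np.array([.559,-.0447]); u=np.array([.1305,-.9914])
g=(t[:2]-pin); print(t.round(4),s['tcp_rot'].round(4),'F',s['force'].round(1),s['finger_gap'],s['clock'])
e=np.array([*pin-u*.1155,t[2]])-t
print('axial',g@u*1000,'lateral(bay +y)',g@np.array([-u[1],u[0]])*1000,'tool delta cm',(m.T@e*100).round(2),'pin in hook x,y mm',-5.5+(m.T@np.array([*-g,0]))[1]*1000,(m.T@np.array([*-g,0]))[0]*1000,'yaw',np.degrees(s['tcp_rot'][2]))
E
python3 t.py
```

```text
[0.5328 0.0883 0.0141] [-3.1366  0.0092  0.1221] F [-0.2 -0.3 -4.5] 0.029582796969077646 5.4167
axial -135.25377554267968 lateral(bay +y) -8.654334130125061 tool delta cm [ 0.88  1.97 -0.02] pin in hook x,y mm 129.67655426640607 9.846294559505777 yaw 6.993786808865938
```

play_rows([
  [2,0.5,0.7,0.2,-0.3,0.5,-0.5],
  [2,0.4,0.3,0.25,0,0,0],
  [2,0,0,0,0,0,0],
  [2,0,0,0,0,0,0],
])

```text
clock: 5.75
position: [0.5428, 0.0829, 0.0088]
tcp_rot: [-3.14, 0.0, 0.137]
force: [-0.5, -0.1, -3.7]
finger_gap: 0.0298
```

```bash
python3 t.py
python3 - <<'E'
from h import *
S=cam('scene');D=cam('side')
a=cv2.resize(S['pixels'][150:250,150:290],None,fx=4,fy=4,interpolation=cv2.INTER_CUBIC)
b=cv2.resize(D['pixels'][150:280,190:330],None,fx=4,fy=4,interpolation=cv2.INTER_CUBIC)[:400]
b=cv2.resize(D['pixels'][170:270,180:320],None,fx=4,fy=4,interpolation=cv2.INTER_CUBIC)
cv2.imwrite('pics/s4.png',cv2.resize(np.vstack([a,b]),(420,600)))
cv2.imwrite('pics/s4.png',cv2.resize(np.hstack([a,b]),(800,286)))
E
```

```text
[0.5428 0.0829 0.0088] [-3.1403e+00  2.0000e-04  1.3710e-01] F [-0.5 -0.1 -3.7] 0.02976235207508971 5.75
axial -128.565647874079 lateral(bay +y) 0.6157782746468404 tool delta cm [-0.07  1.31 -0.  ] pin in hook x,y mm 123.06532827681096 -1.419832646880846 yaw 7.85715493805556
```

View pics/s4.png

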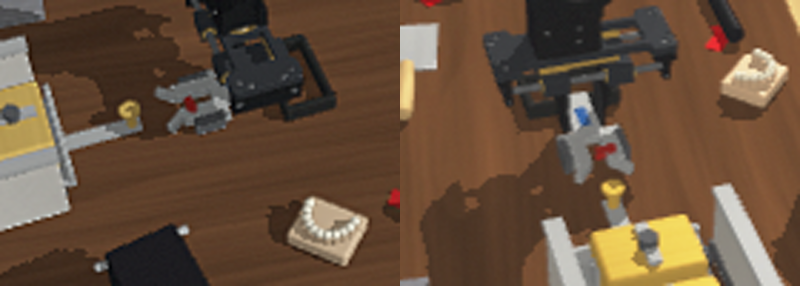

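play_rows([
  [2,-0.1,0.6,0,0,0,0.2],
  [2,0,0.6,0,0,0,0],
  [2,0,0.6,0,0,0,0],
  [2,0,0.6,0,0,0,0],
  [2,0,0.5,0,0,0,0],
  [2,0,0.4,0,0,0,0],
  [2,0,0.3,0,0,0,0],
  [2,0,0.2,0,0,0,0],
  [2,0,0,0,0,0,0],
])

```text
clock: 6.6
position: [0.5471, 0.0404, 0.0091]
tcp_rot: [-3.141, 0.0, 0.133]
force: [-0.0, 0.7, -3.2]
finger_gap: 0.0297
```

```bash
python3 t.py
```

```text
[0.5471 0.0404 0.0091] [-3.1407e+00  2.0000e-04  1.3280e-01] F [-0.   0.7 -3.2] 0.02968638716575079 6.6
axial -85.96980315259788 lateral(bay +y) -0.7224680174070384 tool delta cm [ 0.08 -2.95  0.  ] pin in hook x,y mm 80.47510082651849 0.5595105146418734 yaw 7.607469945966046
```

play_rows([
  [2,0,0.3,0,0,0,0],
  [2,0,0.3,0,0,0,0],
  [2,0,0.3,0,0,0,0],
  [2,0,0.3,0,0,0,0],
  [2,0,0.3,0,0,0,0],
  [2,0,0.2,0,0,0,0],
])

```text
clock: 7.1
position: [0.5493, 0.0249, 0.0091]
tcp_rot: [-3.138, 0.0, 0.135]
force: [-1.1, 3.3, -4.0]
finger_gap: 0.0297
```

```bash
python3 t.py
```

```text
[0.5493 0.0249 0.0091] [-3.138   0.      0.1353] F [-1.1  3.3 -4. ] 0.02971759501151017 7.1
axial -70.32030846845757 lateral(bay +y) -0.5558452053345603 tool delta cm [ 0.08 -4.52  0.02] pin in hook x,y mm 64.82499385772059 0.24460860593230288 yaw 7.752443753189716
```

play_rows([
  [2,0,0.3,0,0,0,0],
  [2,0,0.3,0,0,0,0],
  [2,0,0.3,0,0,0,0],
  [2,0,0.3,0,0,0,0],
])

```text
clock: 7.43
position: [0.5505, 0.0151, 0.0091]
tcp_rot: [-3.135, 0.0, 0.138]
force: [-0.7, 2.7, -2.6]
finger_gap: 0.0298
```

play_rows([
  [2,0,0.3,0,0,0,0],
  [2,0,0.3,0,0,0,0],
  [2,0,0.3,0,0,0,0],
])

```text
clock: 7.68
position: [0.5525, 0.0082, 0.0093]
tcp_rot: [-3.132, -0.002, 0.14]
force: [0.7, 5.8, -3.3]
finger_gap: 0.0295
```

play_rows([
  [2,0,0.3,0,0,0,0],
  [2,0,0.3,0,0,0,0],
  [2,0,0.3,0,0,0,0],
])

```text
clock: 7.93
position: [0.5553, 0.0031, 0.0095]
tcp_rot: [-3.127, -0.006, 0.143]
force: [-2.2, 7.5, -3.4]
finger_gap: 0.0301
```

```bash
python3 t.py
```

```text
[0.5553 0.0031 0.0095] [-3.127  -0.0058  0.1434] F [-2.2  7.5 -3.4] 0.03013052112570416 7.9333
axial -47.88521835644916 lateral(bay +y) 2.537691585562813 tool delta cm [-0.17 -6.76  0.1 ] pin in hook x,y mm 42.34673790187273 -3.1359305653590943 yaw 8.21479275810778
```

play_rows([
  [2,-0.1,0.3,0,-0.4,0,0.4],
  [2,-0.1,0.3,0,-0.4,0,0.2],
  [2,0,0.3,0,0,0,0],
])

```text
clock: 8.18
position: [0.5565, -0.0021, 0.0098]
tcp_rot: [-3.137, -0.011, 0.136]
force: [-2.4, 7.3, -3.3]
finger_gap: 0.0295
```

play_rows([
  [2,0,0.3,0,-0.2,0,0],
  [2,0,0.3,0,-0.2,0,0],
  [2,0,0.3,0,0,0,0],
])

```text
clock: 8.43
position: [0.557, -0.0073, 0.0093]
tcp_rot: [-3.139, -0.01, 0.139]
force: [-0.7, 4.4, -3.9]
finger_gap: 0.0298
```

```bash
python3 t.py
```

```text
[ 0.557  -0.0073  0.0093] [-3.139  -0.0099  0.1389] F [-0.7  4.4 -3.9] 0.029834234730296408 8.4333
axial -37.37907149758782 lateral(bay +y) 2.931333250192872 tool delta cm [-0.23 -7.81  0.02] pin in hook x,y mm 31.855796723436214 -3.232600694487847 yaw 7.96079778081406
```

play_rows([
  [2,0,0.3,0,0,0.3,0],
  [2,0,0.3,0,0,0.3,0],
  [2,0,0.3,0,0,0,0],
])

```text
clock: 8.68
position: [0.5578, -0.0143, 0.0093]
tcp_rot: [-3.135, -0.021, 0.139]
force: [-2.1, 16.3, -3.1]
finger_gap: 0.0299
```

play_rows([
  [2,0,0.3,0,0,0,0],
  [2,0,0.3,0,0,0,0],
  [2,0,0.3,0,0,0,0],
])

```text
clock: 8.93
position: [0.5576, -0.0141, 0.0093]
tcp_rot: [-3.124, -0.02, 0.143]
force: [-1.5, 9.2, -1.8]
finger_gap: 0.0295
```

```bash
python3 t.py;  python3 - <<'E'
from h import *
S=cam('scene');D=cam('side')
a=cv2.resize(S['pixels'][155:235,150:262],None,fx=5,fy=5,interpolation=cv2.INTER_CUBIC)
b=cv2.resize(D['pixels'][190:270,200:312],None,fx=5,fy=5,interpolation=cv2.INTER_CUBIC)
cv2.imwrite('pics/s5.png',cv2.resize(np.hstack([a,b]),(800,286)))
E
```

```text
[ 0.5576 -0.0141  0.0093] [-3.1239 -0.0204  0.1428] F [-1.5  9.2 -1.8] 0.029524752222836636 8.9333
axial -30.537877241663033 lateral(bay +y) 2.5960267987709567 tool delta cm [-0.16 -8.5   0.15] pin in hook x,y mm 25.00042514949521 -2.9589223824144697 yaw 8.180972445794598
```

View pics/s5.png

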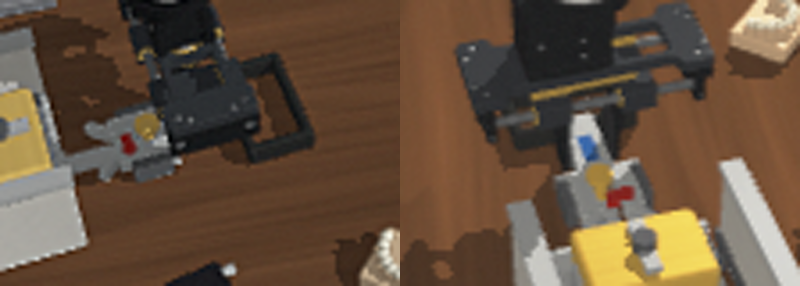

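play_rows([
  [2,0,-0.3,0,-0.5,-0.6,0.3],
  [2,0,-0.4,0,-0.4,-0.5,0.3],
  [2,0,-0.5,0,0,0,0],
  [2,0,-0.5,0,0,0,0],
  [2,0,-0.5,0,0,0,0],
  [2,0,-0.5,0,0,0,0],
  [2,0,-0.5,0,0,0,0],
])

```text
clock: 9.62
position: [0.5547, 0.0092, 0.0094]
tcp_rot: [3.132, -0.002, 0.124]
force: [0.1, -2.9, -4.0]
finger_gap: 0.0297
```

```bash
python3 t.py
```

```text
[0.5547 0.0092 0.0094] [ 3.1321e+00 -1.9000e-03  1.2420e-01] F [ 0.1 -2.9 -4. ] 0.029662605300835882 9.6167
axial -53.95716059919099 lateral(bay +y) 2.7321974265168993 tool delta cm [-0.31 -6.15 -0.06] pin in hook x,y mm 48.47437213040596 -2.3724171448080176 yaw 7.116751468370409
```

play_rows([
  [2,0,-0.5,0,0.4,0,-0.3],
  [2,0,-0.5,0,0,0,0],
  [2,0,-0.5,0,0,0,0],
  [2,0,-0.5,0,0,0,0],
  [2,0,-0.5,0,0,0,0],
  [2,0,-0.5,0,0,0,0],
  [2,0,-0.5,0,0,0,0],
  [2,0,-0.5,0,0,0,0],
  [2,0,-0.5,0,0,0,0],
  [2,0,-0.5,0,0,0,0],
  [2,0,-0.5,0,0,0,0],
  [2,0,-0.5,0,0,0,0],
])

```text
clock: 10.62
position: [0.5462, 0.0732, 0.0093]
tcp_rot: [3.138, -0.002, 0.129]
force: [0.7, -3.1, -3.6]
finger_gap: 0.0295
```

```bash
python3 t.py
```

```text
[0.5462 0.0732 0.0093] [ 3.1377e+00 -1.9000e-03  1.2910e-01] F [ 0.7 -3.1 -3.6] 0.029452662717650655 10.6167
axial -118.59845794750363 lateral(bay +y) 2.6516821938881936 tool delta cm [-0.26  0.31  0.  ] pin in hook x,y mm 113.1077637852281 -2.442179464296714 yaw 7.397582864790812
```

play_rows([
  [2,0,-0.5,0,0,0,0],
  [2,0,-0.5,0,0,0,0],
  [2,0,-0.4,0,0,0,0],
  [2,0,-0.3,0,0,0,0],
  [2,0,-0.3,0,0,0,0],
])

```text
clock: 11.03
position: [0.5429, 0.0962, 0.0093]
tcp_rot: [3.138, -0.001, 0.13]
force: [1.7, -2.6, -3.3]
finger_gap: 0.0299
```

play_rows([
  [2,0,-0.3,0,0,0,0],
  [2,0,-0.3,0,0,0,0],
  [2,0,-0.3,0,0,0,0],
])

```text
clock: 11.28
position: [0.5428, 0.0971, 0.0092]
tcp_rot: [3.127, -0.0, 0.128]
force: [1.8, -9.2, -2.6]
finger_gap: 0.0298
```

play_rows([
  [2,0,-0.3,0,0,0,0],
  [2,0,-0.3,0,0,0,0],
  [2,0,-0.3,0,0,0,0],
])

```text
clock: 11.53
position: [0.5429, 0.0971, 0.0092]
tcp_rot: [3.116, 0.001, 0.124]
force: [1.5, -7.9, -1.7]
finger_gap: 0.0298
```

```bash
python3 t.py
```

```text
[0.5429 0.0971 0.0092] [3.1162e+00 1.0000e-03 1.2420e-01] F [ 1.5 -7.9 -1.7] 0.029847022360253054 11.5333
axial -142.65825708150803 lateral(bay +y) 2.5467986659011648 tool delta cm [-0.24  2.72  0.07] pin in hook x,y mm 137.13286027486322 -1.5965292783766103 yaw 7.117180725337604
```

play_rows([
  [2,0,0.05,0,1.0,0,0],
  [2,0,0,0.1,0.4,0,0],
  [2,0,0,0.05,0,0,0],
  [2,0,0,0,0,0,0],
])

```text
clock: 11.87
position: [0.5431, 0.0967, 0.0086]
tcp_rot: [-3.142, 0.001, 0.123]
force: [0.7, -1.9, -3.0]
finger_gap: 0.0299
```

play_rows([
  [4,0,0,0,0,0,0],
  [6,0,0,0,0,0,0],
  [8,0,0,0,0,0,0],
  [8.7,0,0,0,0,0,0],
  [8.7,0,0,0,0,0,0],
  [8.7,0,0,0,0,0,0],
  [8.7,0,0,0,0,0,0],
  [8.7,0,0,0,0,0,0],
])

```text
clock: 12.53
position: [0.5442, 0.103, 0.0097]
tcp_rot: [-3.136, -0.004, 0.127]
force: [-0.1, -0.9, -0.9]
finger_gap: 0.0748
```

play_rows([
  [8.7,0,0,0,0,0,0],
  [8.7,0,0,-0.5,0,0,0],
  [8.7,0,0,-1.5,0,0,0],
  [8.7,0,0,-2,0,0,0],
  [8.7,0,0,-3,0,0,0],
  [8.7,0,0,-3,0,0,0],
  [8.7,0,0,-3,0,0,0],
  [8.7,0,-1.5,-3,0,0,0],
  [8.7,0,-1.5,-2,0,0,0],
  [8.7,0,0,0,0,0,0],
  [8.7,0,0,0,0,0,0],
  [8.7,0,0,0,0,0,0],
])

```text
clock: 13.53
position: [0.5385, 0.1309, 0.2003]
tcp_rot: [-3.136, -0.002, 0.125]
force: [-0.3, -0.0, -0.0]
finger_gap: 0.087
```

```bash
python3 t.py;  python3 - <<'E'
from h import *
S=cam('scene');D=cam('side')
a=cv2.resize(S['pixels'][140:240,130:270],None,fx=4,fy=4,interpolation=cv2.INTER_CUBIC)
b=cv2.resize(D['pixels'][170:270,180:320],None,fx=4,fy=4,interpolation=cv2.INTER_CUBIC)
cv2.imwrite('pics/s6.png',cv2.resize(np.hstack([a,b]),(800,286)))
E
```

```text
[0.5385 0.1309 0.2003] [-3.136e+00 -1.800e-03  1.246e-01] F [-0.3 -0.  -0. ] 0.08695353924958174 13.5333
axial -176.78070001944562 lateral(bay +y) 2.5718626888330043 tool delta cm [-0.22  6.13 -0.03] pin in hook x,y mm 171.29899834859881 -1.469786110492543 yaw 7.141649200090026
```

View pics/s6.png

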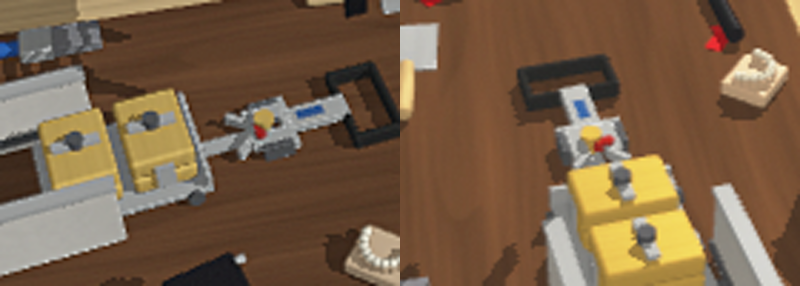

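play_rows([
  [8.7,0.3,2.2,-0.5,0,0,0],
  [8.7,0.3,2.2,-0.5,0,0,0],
  [8.7,0.3,2.2,-0.5,0,0,0],
  [8.7,0.3,2.2,-0.5,0,0,0],
  [8.7,0.3,2.2,0,0,0,0],
  [8.7,0,0,0,0,0,0],
  [8.7,0,0,0,0,0,0],
  [8.7,0,0,0,0,0,0],
])

```text
clock: 14.3
position: [0.561, 0.013, 0.2065]
tcp_rot: [-3.138, 0.025, 0.12]
force: [0.1, 0.3, 0.3]
finger_gap: 0.0868
```

Run:
```python
from h import *
import pickle
d=cam('wrist'); pickle.dump(d,open('w7.pkl','wb')); P=np.array([.55,.042,.02]);u,v=[int(t) for t in p(d,P)];print(u,v)
a=max(0,v-90);b=max(0,u-120)
print(a,b);cv2.imwrite('pics/w7.png',cv2.resize(d['pixels'][a:a+180,b:b+240],None,fx=3.3,fy=3.3,interpolation=cv2.INTER_CUBIC))
```

```text
252 152
62 132
```

View pics/w7.png

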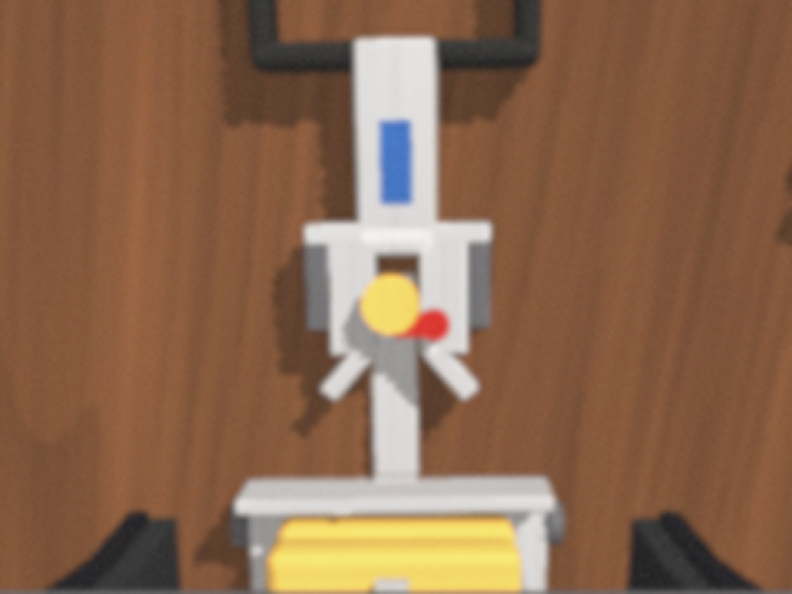

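Run:
```python
from h import *
import pickle
d=pickle.load(open('w7.pkl','rb')); P=w(d,132+391/3.3,62+304/3.3,.031);print(P, np.dot(P[:2]-[.559,-.0447],[-.1305,.9914]))
print(r.hand_in())
```

```text
[0.54810758 0.04134909 0.031     ] 0.08673052565324413
the job is handed in; nothing more can be done
None
```

I coupled the draw hook onto the pin, drew the carriage out to its front stop and released the hook flat on the bench. The job is handed in, with about 14 s on the clock; `hand_in` gave no verdict.

- **Coupling:** I gripped the hook across its shank and pushed slowly. Resistance was about 3–7 N while the carriage rolled in and the latch gave way. It met the rear stop at about 16 N, the highest reading between moves and well under the 50 N limit. The side camera picture showed the pin deep in the jaw with the red latch behind it.
- **Drawing out:** Pulling back took about 3 N, so the latch was holding. The force rose to about 9 N after 112 mm of tool travel, which matches the 100 mm of carriage travel plus the slack in the jaw.
- **Last checks:**
  - The wrist picture shows the pin in the slot against the shut latch, although the pin head partly hides the latch.
  - The pin sits 87 mm further out than where it started. I took it as already a little way out then, so this fits the front stop.
  - The hook looks flat on the bench.
  - The gripper is about 0.2 m up and reads no contact force.
  - The wax knife and cast look unmoved. I did not measure any of the bystanders.
- **Disagreement:** While pushing, the pin appeared about 3 mm off the hook's centre line by my estimate. I put this down to errors in my estimates of the pin position and bay axis, and nothing jammed.

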